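Clamp the separation column in its bench clamp

TASK

The steel separation column lies in the two saddles of the bench clamp, which is open. With a finger, push the raised clamp strap over until it lies flat across the column, and only then push the cam lever all the way down over the strap. Do not lift or drag the column out of its saddles, leave the other things on the bench where they are, and finish clear of everything.

Things in the scene. Friction and masses are not known exactly. Their poses are not given: they have to be found in the camera images.
- clamp: Bench clamp, fixed: base plate 150 (x) x 176 (y) x 10 mm, origin at the centre of its underside. x runs along the column, the +y side has the strap's hinge, the -y side the lever's pivot; both swing in the y-z plane at x = 0. Saddles at x = -50 and +50 mm, 39 mm high. Steel ears at x = 17 to 26 mm on both sides flank the hinge (y = +60, 60 mm high) and the pivot (y = -70, 71 mm high).
- strap (a joint): Clamp strap angle, rad: 0 = closed, level across the column (firm stop, 0.5 mm over the column); grows as it opens; pi/2 = upright; at most 2.05 (leaning back, away from the lever). It starts between 1.7 and 2.0. Stiff hinge (0.10 N m friction, 1 N at the end): stays where it is left, so it must be pushed all the way down.
- strap_hinge (a point): The strap's hinge axis, in the middle of the strap's width: at x = 0, y = +60 mm, z = 50 mm in the clamp's frame; the axis runs along the clamp's x.
- strap_end (a point): Middle of the free end of the strap. The strap is a flat steel bar 30 mm wide, 8 mm thick, reaching 112 mm from its hinge axis, with a rubber pad underneath. Closed, it points to the clamp's -y and its top is 54 mm above the worktop.
- lever (a joint): Cam lever angle, rad: 0 = fully down, lying level on top of the closed strap (firm stop); grows as it is raised; pi/2 = upright; at most 2.2 (leaning outward, away from the strap). It starts between 1.85 and 2.15. Stiff pivot (0.20 N m of friction, about 2.5 N at the end): it stays where it is left.
- lever_pivot (a point): The lever's pivot axis, in the middle of its width: at x = 0, y = -70 mm, z = 61 mm in the clamp's frame; the axis runs along the clamp's x.
- lever_end (a point): Middle of the free end of the cam lever. The lever is a dark steel bar 14 mm wide and 9 mm thick with a black round grip 17 mm thick on its last 30 mm, reaching 84 mm from its pivot axis. Fully down it points to the clamp's +y and the top of its grip is 72 mm above the worktop.
- column_mid (a point): Centre of the loose steel separation column, a rod 202 mm long and 12 mm thick that lies along the clamp's x in the two saddles; its centre is 36 mm and its top 42 mm above the worktop.
- seat (a point): Point in the clamp midway between the saddles where the column's centre belongs, 36 mm above the worktop.
- spanner: Bystander: small flat steel spanner, 129 x 17 x 4 mm, lying in front of the clamp. Origin at the centre of its underside.
- union: Bystander: small tube union, 42 x 12 x 12 mm, lying behind the clamp on its lever side. Origin at the centre of its underside.
- filter: Bystander: round syringe filter, 30 mm across, 15 mm high, behind the clamp on its strap-hinge side. Origin at the centre of its underside.
- syringe: Bystander: plastic syringe, 139 x 34 x 18 mm, lying to the left of the clamp. Origin at the centre of its underside.
- marker: Bystander: marker pen, 130 x 16 x 17 mm, lying to the right of the clamp. Origin at the centre of its underside. Farther right a tall computer tower stands on the worktop (beyond x = 0.5 m, right of y = -0.43 m): keep the arm clear of it.

How it is judged:
By the outcome, as a careful person would: the job done as asked, in the order asked, and still so for the second after the job is handed in, with the robot touching nothing.
It also fails if it takes over 54 s, if anything falls off the work surface, if the arm or the gripper's body presses on something with over 40 N, if the wrist force passes 120 N, or if a joint passes its speed limit or range.

ROBOT

A 6-joint arm with a two-finger parallel gripper is mounted at the origin on a cart in front of the work surface, level with it; the furniture and walls round the work are solid. World frame = base frame: x ahead of the robot, y to its left, z up, the work surface at z = 0. Lengths are in m, angles in rad, forces in N, time in s.
With the tool pointing down it reaches from about 0.4 to 0.825 m from the base axis. Payload 7 kg.
Tool frame: the origin (TCP) lies at the very end of the fingers, on their centre line; the grasp point (between the pads) lies 19 mm behind it (grip_depth is the distance from the TCP to the grasp point, in m); z points along the fingers, y is the direction in which the jaws open and shut (so a half turn about z gives the same grasp; the last joint's range is limited). The gripper opens to 88 mm and grips with 3 to 60 N. Pads are 19 mm wide; open, the fingers measure 130 mm over their backs; the gripper's body (78 mm by 193 mm) begins 47 mm behind the grasp point.
Start: joints at [-0.944, 0.359, 0.012, 0, -1.224, -0.288], TCP at [0.224, -0.637, 0.227] pointing down, gripper open.
Joint ranges: [-3.07, 3.07], [-1.43, 2.12], [-1.02, 1.25], [-3.03, 1.67], [-3.05, -0], [-3.03, 3.03]. Speed limits (rad/s): [2.39, 2.39, 3.01, 3.14, 3.14, 3.14].

INTERFACE

Orientations are given as [roll, pitch, yaw] about the fixed x, y, z axes, in that order (R = Rz(yaw) Ry(pitch) Rx(roll)).
In Python, from station import get_state, grab_frame, get_calibration, job_done, grip_depth gives the robot as it stands. The module is installed in compiled form; this text tells all that it offers.
- The arm moves only by the shell command python3 -m crank 'ROWS' [FORCE]. ROWS is JSON, a list of rows, each an object with "turn": the turn, a rotation vector about the tool's x, y, z each as a share of 2 pi rad, from -1 to 1, a list of three; "slide": the shift along the tool's x, y, z each as a share of 0.5 m, from -1 to 1, a list of three; "fingers": the opening, from -1 (shut) to 1 (fully open). A call has 1 to 5 rows; each row is the pose to reach, as a shift and turn from the pose commanded when the call began, along the tool's axes at that moment, turning the shorter way round; what a row does not reach only later rows make up. A row lasts 1/12 s, in which the tool goes at most 41.7 mm and 7.16 degrees, less where a joint would pass 70% of its speed; a pose out of reach is approached as far as the arm can. A call with a number of a shift or a turn outside -1 to 1 is refused whole. A call with a gripper value outside its range is refused whole. The fingers move at their own pace and stop on an object; FORCE is the grip in N (left out, the last holds). Time passes only in rows, so rows that repeat a pose let the fingers close. It gives the time, the measured TCP pose, the force and the opening at its end, in the units of the state.
- get_state(): the state, without advancing time (a new reading comes with each control period).
- grab_frame(name): name is "scene" or "top" or "wrist"; returns the picture (400x640x3 uint8, red, green, blue); there is no depth.
- get_calibration(name): a dict with "K" (3x3 intrinsics, pixels), "pose" (4x4, takes a point from camera to world coordinates). Camera axes: x right, y up, looking along -z (the intrinsics and any distortion apply to the point x, -y, -z); pixel columns grow to the right and rows downward; lengths in m; the calibration is good to about 2 mm. A picture is of the moment at which its call begins: read the wrist's pose just before it. get_calibration takes no time and is no camera call; for the wrist camera it gives the pose at the moment of the call.
- job_done(): hands the job in, once; it reports no verdict.
The state is a dict: "t": time; "q": joint angles; "qd": joint speeds; "joint_efforts": joint torques, N m; "eef_pos": TCP position; "ee_rot": TCP orientation; "force": force on the tool from outside, world axes, zero at the start; "moment": the same for the moment, N m; "width": finger opening in m.
Only numpy, scipy, OpenCV 4.12 (cv2) and the standard library are available. Lean on these libraries where they do the work, as an engineer would, in place of code of your own. Each camera call takes 0.05 s, during which the arm holds its last target.

## Working session

There is one attempt and no reset: what is moved stays moved. The work goes in short steps, Python scripts to look and compute and a shell command to move; the robot and the scene stay as the last step left them, time stands still between calls to the robot, and variables do not carry over. Pictures are saved under pics/ and viewed, and the job is handed in when it is done.

```bash
mkdir -p pics; python3 - <<'E'
from station import *
import cv2
s=get_state();print(s)
for n in("scene","top"):
    cv2.imwrite(f"pics/{n}0.png",grab_frame(n)[:,:,::-1]);c=get_calibration(n);print(n,c)
print(grip_depth)
E
```

```text
{'t': 0.0, 'q': array([-9.43893879e-01,  3.59392575e-01,  1.10578530e-02, -3.39982013e-04,
       -1.22414271e+00, -2.88094279e-01]), 'qd': array([-1.28560345e-03, -1.82720120e-03,  1.61113933e-03,  3.48171876e-05,
        8.08508495e-04, -1.74814592e-03]), 'joint_efforts': array([-3.11994211e-05, -5.82718170e+01,  2.93067813e+01,  6.99763834e+00,
        6.82072263e-03, -1.55803073e-04]), 'eef_pos': array([ 0.22414001, -0.63616389,  0.22562043]), 'ee_rot': array([ 3.13989001e+00, -1.71258047e-04, -2.80290012e+00]), 'force': array([-0.22474776, -0.04754803,  0.094617  ]), 'moment': array([-0.03473153, -0.05147246,  0.02377478]), 'width': 0.08762673513165138}
scene {'K': array([[404.80161461,   0.        , 318.02638455],
       [  0.        , 404.80161461, 204.5382908 ],
       [  0.        ,   0.        ,   1.        ]]), 'pose': array([[ 0.67467609,  0.42740491, -0.60177838,  0.078556  ],
       [-0.73779635,  0.36658937, -0.56680577, -0.46923117],
       [-0.02165001,  0.82640019,  0.56266687,  0.5361466 ],
       [ 0.        ,  0.        ,  0.        ,  1.        ]])}
top {'K': array([[480.79503616,   0.        , 314.57398251],
       [  0.        , 480.79503616, 197.56584308],
       [  0.        ,   0.        ,   1.        ]]), 'pose': array([[-0.01812679,  0.99195463, -0.1252894 ,  0.49594491],
       [-0.99964493, -0.01553272,  0.02165069,  0.00487358],
       [ 0.01953041,  0.12563737,  0.99188397,  0.98607984],
       [ 0.        ,  0.        ,  0.        ,  1.        ]])}
0.0188
```

View pics/scene0.png

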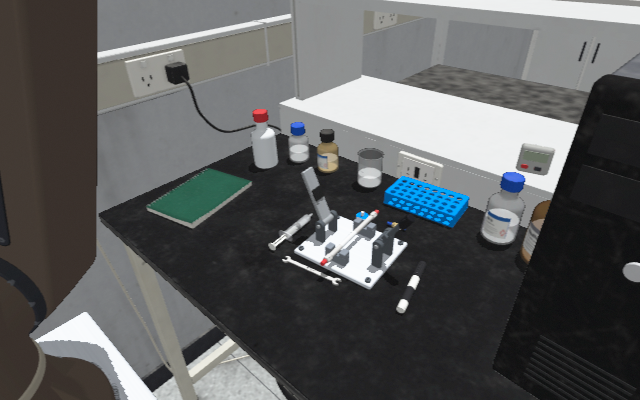

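View pics/top0.png

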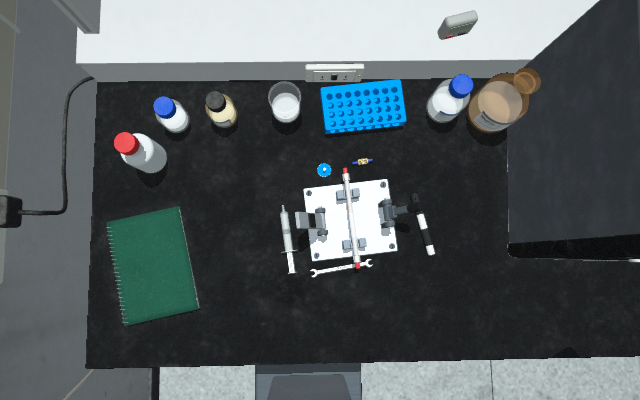

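The strap is at left (top view about 305,220). The lever leans outward at right (about 405,200), and the white plate spans about (305-397, 180-262). Next I'll measure the plate.

```bash
cat > h.py <<'E'
import numpy as np, cv2
from station import *
def ray(n,uv,z,c=None):
    c=c or get_calibration(n);K=c["K"];P=c["pose"]
    d=P[:3,:3]@np.array([(uv[0]-K[0,2])/K[0,0],-(uv[1]-K[1,2])/K[1,1],-1]);o=P[:3,3]
    return o+d*(z-o[2])/d[2]
def proj(n,p,c=None):
    c=c or get_calibration(n);K=c["K"];P=c["pose"]
    q=P[:3,:3].T@(np.array(p)-P[:3,3]);return np.array([K[0,0]*q[0]/-q[2]+K[0,2],-K[1,1]*q[1]/-q[2]+K[1,2]])
E
python3 - <<'E'
from h import *
im=cv2.imread("pics/top0.png")
roi=im[165:285,270:445]
cv2.imwrite("pics/topz.png",cv2.resize(roi,None,fx=4.5,fy=4.5,interpolation=cv2.INTER_CUBIC))
m=np.zeros(im.shape[:2],np.uint8);m[170:270,300:405]=(im[170:270,300:405].min(2)>190)*255
m=cv2.morphologyEx(m,cv2.MORPH_OPEN,np.ones((3,3)))
n,l,st,_=cv2.connectedComponentsWithStats(m);print(st)
m=(((l>0)&(st[l][:,:,4]>200))*255).astype(np.uint8)
pts=cv2.findNonZero(m)
h=cv2.convexHull(pts)[:,0]+0.0
w=np.array([ray("top",p,.01)[:2] for p in h])
r=cv2.minAreaRect((w*1000).astype(np.float32));print(r,cv2.boxPoints(r))
im2=cv2.imread("pics/scene0.png")[150:310,230:440]
cv2.imwrite("pics/scz.png",cv2.resize(im2,None,fx=3.7,fy=3.7,interpolation=cv2.INTER_CUBIC))
E
```

```text
[[     0      0    640    400 251511]
 [   344    173      4      7     25]
 [   384    179      3      3      9]
 [   345    180     51     82   2358]
 [   304    185     48     75   2001]
 [   304    189      3      3      9]
 [   394    248      3      3      9]
 [   312    258      3      3      9]
 [   360    262      8      4     25]
 [   341    265     11      4     35]
 [   334    267      3      3      9]]
((570.446533203125, -87.4384765625), (165.0731201171875, 173.9122772216797), 5.905698299407959) [[ 479.401      -9.436162]
 [ 497.29504  -182.42542 ]
 [ 661.49207  -165.4408  ]
 [ 643.598       7.548462]]
```

View pics/topz.png

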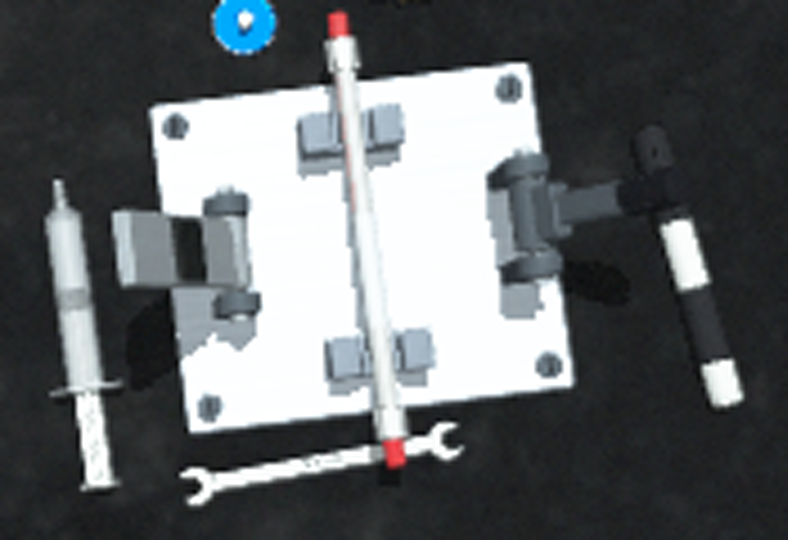

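View pics/scz.png

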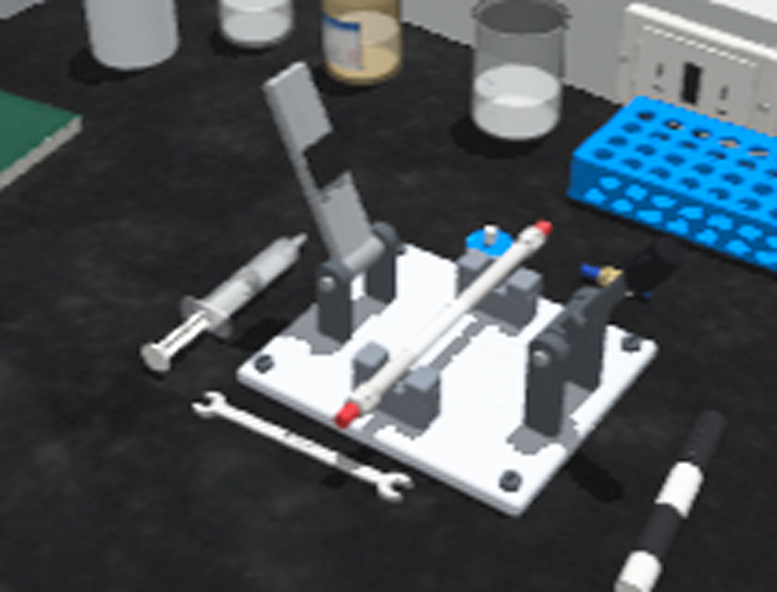

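```bash
python3 - <<'E'
from h import *
Z=lambda u,v:(u/4.5+270-.39,v/4.5+165-.39)
c=np.array([ray("top",Z(*p),.01)[:2] for p in [(150,107),(529,63),(574,385),(190,433)]])
print(c)
ex=(c[0]-c[3])+(c[1]-c[2]);ey=(c[0]-c[1])+(c[3]-c[2])
print([np.linalg.norm(c[i]-c[(i+1)%4]) for i in range(4)])
a=np.arctan2(ex[1],ex[0]);b=np.arctan2(-ey[0],ey[1]);print(a,b)
o=c.mean(0);a=(a+b)/2
R=np.array([[np.cos(a),-np.sin(a)],[np.sin(a),np.cos(a)]]);print("o",o,"a",a)
W=lambda x,y,z:np.r_[o+R@[x,y],z]
im=cv2.imread("pics/scene0.png");it=cv2.imread("pics/top0.png")
for n,i in(("scene",im),("top",it)):
  big=cv2.resize(i,None,fx=4,fy=4,interpolation=cv2.INTER_CUBIC)
  def d(p,col):
    u=proj(n,W(*p))*4;cv2.circle(big,tuple(int(v) for v in u),3,col,-1)
  for x in(-.075,.075):
    for y in(-.088,.088): d((x,y,.01),(0,0,255))
  d((-.026,.06,.05),(0,255,0));d((-.026,-.07,.061),(0,255,0));d((.026,.06,.05),(0,255,0));d((.026,-.07,.061),(0,255,0))
  for t in np.arange(1.7,2.05,.1): d((0,.06-.112*np.cos(t),.05+.112*np.sin(t)),(255,0,255))
  for t in np.arange(1.85,2.2,.1): d((0,-.07+.084*np.cos(t),.061+.084*np.sin(t)),(0,255,255))
  u=proj(n,W(0,0,.05))*4;x,y=int(u[0]),int(u[1])
  cv2.imwrite(f"pics/{n}_chk.png",big[y-300:y+260,x-380:x+380])
E
```

```text
[[ 0.63858053  0.00707692]
 [ 0.65630808 -0.16692742]
 [ 0.50924226 -0.18178879]
 [ 0.49097457 -0.00858526]]
[np.float64(0.17490504536674775), np.float64(0.14781479682585427), np.float64(0.17416420354088444), np.float64(0.14843457930131404)]
0.10321678451203296 0.10330156460259365
o [ 0.57377636 -0.08755614] a 0.10325917455731332
```

View pics/scene_chk.png

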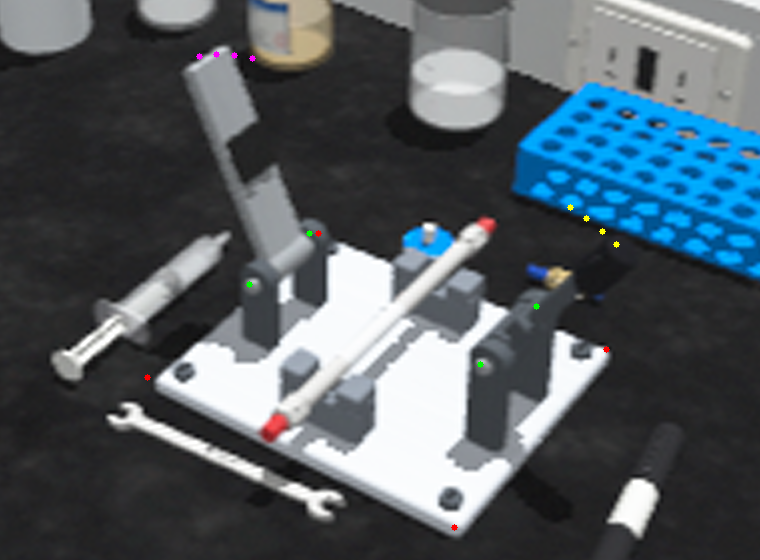

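View pics/top_chk.png

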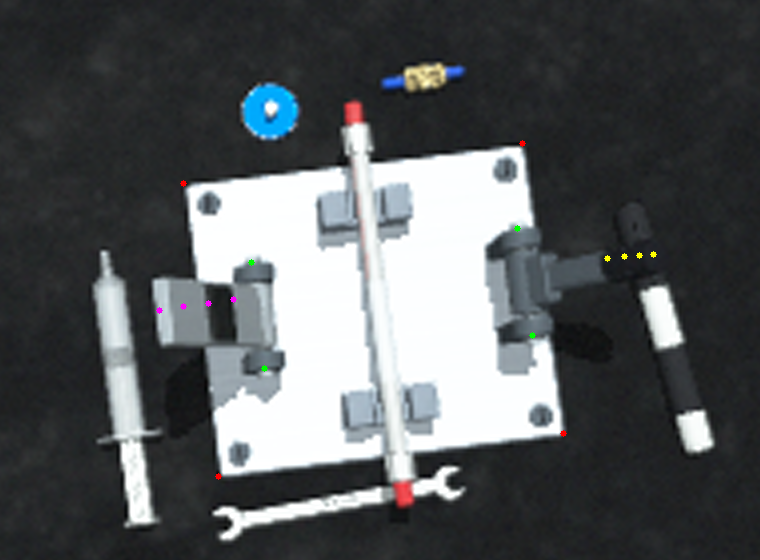

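Estimates: the clamp is at about (0.573, -0.088) with yaw 0.103, the strap at about 1.95 rad and the lever at about 2.15 rad. I'll push with closed fingers, tool down, tool y along the clamp's x.

```bash
cat >> h.py <<'E'
from scipy.spatial.transform import Rotation as Ro
O=np.array([.573,-.0885]);A=.1033
EX=np.array([np.cos(A),np.sin(A)]);EY=np.array([-EX[1],EX[0]])
def W(x,y,z): return np.r_[O+x*EX+y*EY,z]
def C(p): d=np.asarray(p)[:2]-O;return np.r_[d@EX,d@EY,p[2]]
RT=Ro.from_euler('xyz',[np.pi,0,A-np.pi/2])
def plan(*tg):
    s=get_state();R=Ro.from_euler('xyz',s["ee_rot"])
    print("t",s["t"],"clamp tcp mm",(C(s["eef_pos"])*1000).round(1),"F",s["force"].round(2),"w",round(s["width"],4))
    for t in tg:
        print(t,"slide",(R.inv().apply(W(*t)-s["eef_pos"])/.5).round(4),"turn",((R.inv()*RT).as_rotvec()/(2*np.pi)).round(4))
E
python3 -c "
from h import *
plan((0,.165,.27),(0,.165,.12))"
```

```text
t 0.1 clamp tcp mm [-403.5 -508.8  225.7] F [ 0.59  1.18 -0.14] w 0.0876
(0, 0.165, 0.27) slide [-1.099   1.1224 -0.0871] turn [ 2.000e-04  1.000e-04 -2.125e-01]
(0, 0.165, 0.12) slide [-1.0991  1.122   0.2129] turn [ 2.000e-04  1.000e-04 -2.125e-01]
```

```bash
python3 -m crank '[{"turn":[0,0,-0.1],"slide":[-0.1,0.1,-0.08],"fingers":-1},{"turn":[0,0,-0.1],"slide":[-0.2,0.2,-0.087],"fingers":-1},{"turn":[0,0,-0.1],"slide":[-0.25,0.25,-0.087],"fingers":-1},{"turn":[0,0,-0.1],"slide":[-0.3,0.3,-0.087],"fingers":-1},{"turn":[0,0,-0.1],"slide":[-0.35,0.35,-0.087],"fingers":-1}]' 20; python3 -c "
from h import *
plan((0,.165,.27),(0,.165,.12))"
```

```text
t: 0.52
eef_pos: [0.3116, -0.4534, 0.2678]
ee_rot: [-3.141, 0.0, -2.172]
force: [1.2, 0.3, 0.9]
width: 0.0598
t 0.5167 clamp tcp mm [-297.7 -336.   267.8] F [1.22 0.33 0.88] w 0.0598
(0, 0.165, 0.27) slide [-1.1489  0.1957 -0.0044] turn [-0.      0.     -0.1122]
(0, 0.165, 0.12) slide [-1.1489  0.1957  0.2956] turn [-0.      0.     -0.1122]
```

```bash
python3 -m crank '[{"turn":[0,0,-0.11],"slide":[-0.9,0.16,0],"fingers":-1},{"turn":[0,0,-0.11],"slide":[-0.9,0.16,0],"fingers":-1},{"turn":[0,0,-0.11],"slide":[-0.9,0.16,0],"fingers":-1},{"turn":[0,0,-0.11],"slide":[-0.9,0.16,0],"fingers":-1},{"turn":[0,0,-0.11],"slide":[-0.9,0.16,0],"fingers":-1}]' 20; python3 -c "
from h import *
plan((0,.165,.27),(0,.165,.12))"
```

```text
t: 0.93
eef_pos: [0.3984, -0.2638, 0.2676]
ee_rot: [-3.141, 0.0, -1.547]
force: [0.5, -0.1, -0.8]
width: 0.0264
t 0.9333 clamp tcp mm [-191.7 -156.3  267.6] F [ 0.48 -0.11 -0.79] w 0.0264
(0, 0.165, 0.27) slide [-0.671  -0.3313 -0.0046] turn [-0.      0.     -0.0126]
(0, 0.165, 0.12) slide [-0.671  -0.3313  0.2954] turn [-0.      0.     -0.0126]
```

```bash
for i in 1; do python3 -m crank '[{"turn":[0,0,-0.0126],"slide":[-0.671,-0.331,0],"fingers":-1},{"turn":[0,0,-0.0126],"slide":[-0.671,-0.331,0],"fingers":-1},{"turn":[0,0,-0.0126],"slide":[-0.671,-0.331,0],"fingers":-1},{"turn":[0,0,-0.0126],"slide":[-0.671,-0.331,0],"fingers":-1},{"turn":[0,0,-0.0126],"slide":[-0.671,-0.331,0],"fingers":-1}]' 20; done; python3 -c "
from h import *
plan((0,.165,.27),(0,.165,.12))"
```

```text
t: 1.35
eef_pos: [0.4872, -0.0751, 0.2677]
ee_rot: [-3.141, 0.0, -1.473]
force: [0.9, -1.0, 0.3]
width: 0.001
t 1.35 clamp tcp mm [-83.9  22.1 267.7] F [ 0.89 -0.96  0.3 ] w 0.001
(0, 0.165, 0.27) slide [-0.2867 -0.1662 -0.0044] turn [-0.      0.     -0.0009]
(0, 0.165, 0.12) slide [-0.2867 -0.1661  0.2956] turn [-0.      0.     -0.0009]
```

```bash
python3 -m crank '[{"turn":[0,0,-0.001],"slide":[-0.287,-0.166,0],"fingers":-1},{"turn":[0,0,-0.001],"slide":[-0.287,-0.166,0],"fingers":-1},{"turn":[0,0,-0.001],"slide":[-0.287,-0.166,0],"fingers":-1},{"turn":[0,0,-0.001],"slide":[-0.287,-0.166,0],"fingers":-1},{"turn":[0,0,-0.001],"slide":[-0.287,-0.166,0],"fingers":-1}]' 20; python3 -m crank '[{"turn":[0,0,0],"slide":[0,0,0.15],"fingers":-1},{"turn":[0,0,0],"slide":[0,0,0.28],"fingers":-1},{"turn":[0,0,0],"slide":[0,0,0.28],"fingers":-1},{"turn":[0,0,0],"slide":[0,0,0.28],"fingers":-1},{"turn":[0,0,0],"slide":[0,0,0.28],"fingers":-1}]'; python3 - <<'E'
from h import *
plan((0,.165,.12))
for n in("scene","top","wrist"):
    cv2.imwrite(f"pics/{n}1.png",grab_frame(n)[:,:,::-1])
im=cv2.imread("pics/scene1.png")[100:300,200:460]
cv2.imwrite("pics/scz1.png",cv2.resize(im,None,fx=3,fy=3,interpolation=cv2.INTER_CUBIC))
E
```

```text
t: 1.77
eef_pos: [0.5579, 0.0789, 0.2663]
ee_rot: [3.141, -0.0, -1.464]
force: [-0.1, -0.1, 0.1]
width: 0.0006
t: 2.18
eef_pos: [0.5526, 0.0724, 0.1229]
ee_rot: [3.133, -0.002, -1.468]
force: [0.2, 0.3, -0.5]
width: 0.0004
t 2.1833 clamp tcp mm [ -3.7 162.2 122.9] F [ 0.24  0.29 -0.51] w 0.0004
(0, 0.165, 0.12) slide [-0.0056 -0.0074  0.0056] turn [ 0.0014 -0.0004 -0.0001]
```

View pics/scz1.png

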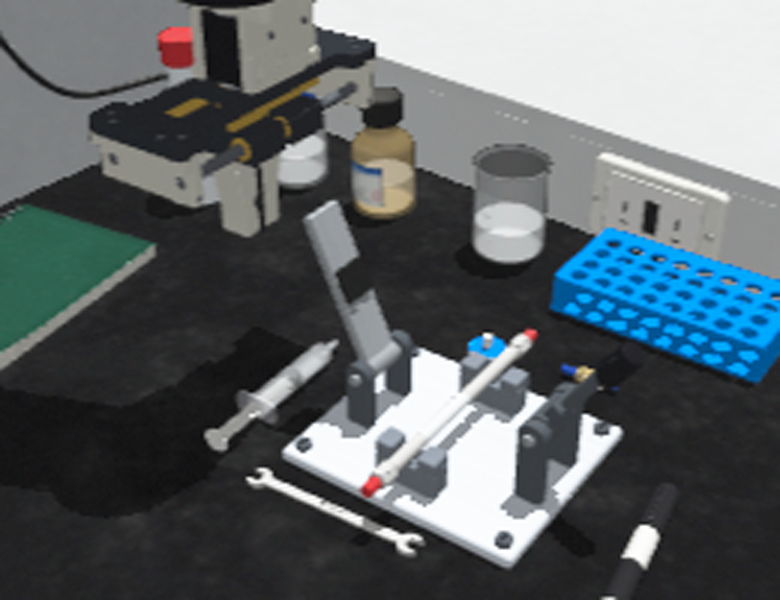

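View pics/wrist1.png

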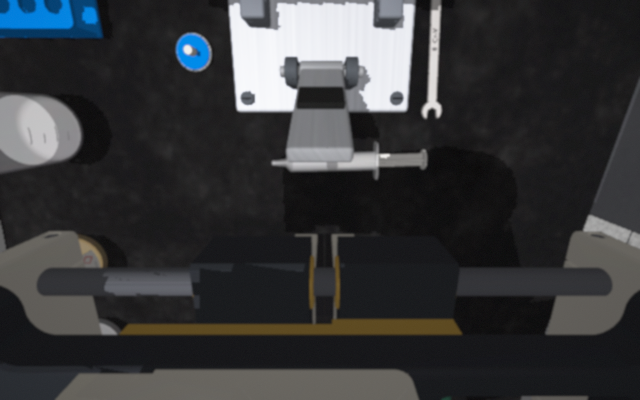

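The fingers are lined up behind the strap (wrist view: strap centre about 320, fingers about 325). Now I'll push.

```bash
python3 -m crank '[{"turn":[0.0014,0,0],"slide":[0.03,-0.0074,0.005],"fingers":-1},{"turn":[0.0014,0,0],"slide":[0.065,-0.0074,0.005],"fingers":-1},{"turn":[0.0014,0,0],"slide":[0.1,-0.0074,0.005],"fingers":-1},{"turn":[0.0014,0,0],"slide":[0.13,-0.0074,0.005],"fingers":-1},{"turn":[0.0014,0,0],"slide":[0.16,-0.0074,0.005],"fingers":-1}]' 20;  python3 -c "
from h import *
plan((0,.035,.118),(0,.002,.0935))"
```

```text
t: 2.75
eef_pos: [0.5696, -0.0057, 0.1281]
ee_rot: [-3.128, 0.001, -1.467]
force: [-0.0, 0.8, 0.5]
width: 0.0006
t 2.75 clamp tcp mm [  5.2  82.7 128.1] F [-0.03  0.79  0.49] w 0.0006
(0, 0.035, 0.118) slide [0.0954 0.0107 0.02  ] turn [-0.0022  0.0001  0.0001]
(0, 0.002, 0.0935) slide [0.1614 0.0115 0.0689] turn [-0.0022  0.0001  0.0001]
```

```bash
python3 -m crank '[{"turn":[0,0,0],"slide":[0.025,0.006,0.005],"fingers":-1},{"turn":[0,0,0],"slide":[0.05,0.006,0.008],"fingers":-1},{"turn":[0,0,0],"slide":[0.075,0.006,0.01],"fingers":-1},{"turn":[0,0,0],"slide":[0.095,0.006,0.012],"fingers":-1},{"turn":[0,0,0],"slide":[0.095,0.006,0.012],"fingers":-1}]' 20;  python3 - <<'E'
from h import *
plan((0,.035,.118),(0,.002,.0935),(0,-.0105,.054))
im=grab_frame("scene")[:,:,::-1][100:300,200:460]
cv2.imwrite("pics/scz2.png",cv2.resize(im,None,fx=3,fy=3,interpolation=cv2.INTER_CUBIC))
E
```

```text
t: 3.17
eef_pos: [0.5695, -0.0548, 0.1189]
ee_rot: [-3.133, -0.0, -1.469]
force: [0.1, -0.2, -0.8]
width: 0.0005
t 3.1667 clamp tcp mm [  0.   33.8 118.9] F [ 0.12 -0.23 -0.79] w 0.0005
(0, 0.035, 0.118) slide [-0.0023  0.0001  0.0019] turn [-0.0013 -0.     -0.0002]
(0, 0.002, 0.0935) slide [0.0637 0.0004 0.0509] turn [-0.0013 -0.     -0.0002]
(0, -0.0105, 0.054) slide [0.0886 0.001  0.1299] turn [-0.0013 -0.     -0.0002]
```

View pics/scz2.png

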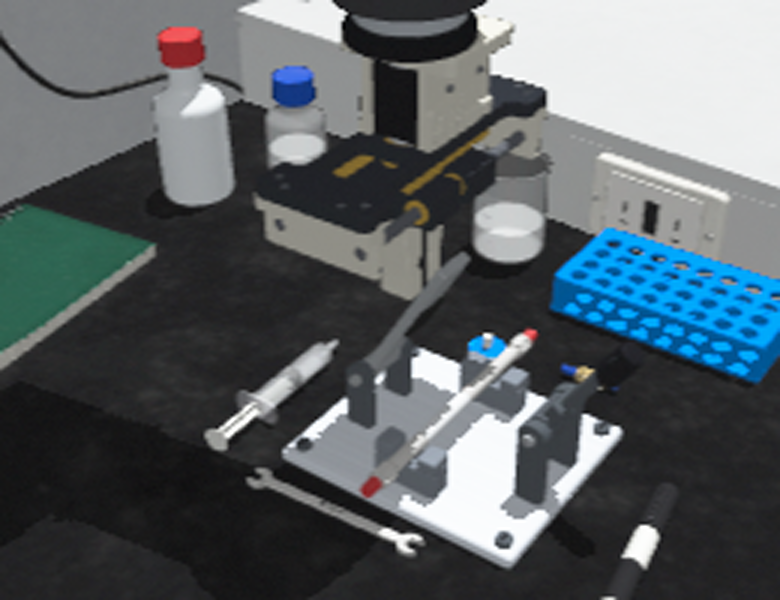

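The strap is past vertical, at about 60°. I'll continue the arc downward.

```bash
python3 -m crank '[{"turn":[-0.001,0,0],"slide":[0.025,0,0.015],"fingers":-1},{"turn":[-0.001,0,0],"slide":[0.045,0,0.032],"fingers":-1},{"turn":[-0.001,0,0],"slide":[0.064,0,0.051],"fingers":-1},{"turn":[-0.001,0,0],"slide":[0.074,0,0.075],"fingers":-1},{"turn":[-0.001,0,0],"slide":[0.082,0,0.1],"fingers":-1}]' 20;  python3 - <<'E'
from h import *
plan((0,-.0105,.058),(0,-.0105,.052))
E
```

```text
t: 3.63
eef_pos: [0.5745, -0.095, 0.068]
ee_rot: [-3.139, -0.0, -1.468]
force: [-0.3, 0.1, 1.7]
width: 0.0004
t 3.6333 clamp tcp mm [ 0.9 -6.6 68. ] F [-0.34  0.11  1.69] w 0.0004
(0, -0.0105, 0.058) slide [0.0077 0.0018 0.02  ] turn [-0.0004 -0.0001 -0.    ]
(0, -0.0105, 0.052) slide [0.0077 0.0018 0.032 ] turn [-0.0004 -0.0001 -0.    ]
```

```bash
python3 -m crank '[{"turn":[0,0,0],"slide":[0.008,0,0.012],"fingers":-1},{"turn":[0,0,0],"slide":[0.008,0,0.02],"fingers":-1},{"turn":[0,0,0],"slide":[0.008,0,0.024],"fingers":-1},{"turn":[0,0,0],"slide":[0.008,0,0.028],"fingers":-1},{"turn":[0,0,0],"slide":[0.008,0,0.028],"fingers":-1}]' 20;  python3 - <<'E'
from h import *
plan((0,-.0105,.052))
E
```

```text
t: 4.05
eef_pos: [0.5748, -0.0977, 0.055]
ee_rot: [-3.139, 0.0, -1.467]
force: [0.1, -0.1, -0.2]
width: 0.0005
t 4.05 clamp tcp mm [ 0.9 -9.3 55. ] F [ 0.1  -0.06 -0.2 ] w 0.0005
(0, -0.0105, 0.052) slide [0.0023 0.0018 0.006 ] turn [-0.0004  0.      0.    ]
```

```bash
python3 -m crank '[{"turn":[0,0,0],"slide":[0,0,0.002],"fingers":-1},{"turn":[0,0,0],"slide":[0,0,0.004],"fingers":-1},{"turn":[0,0,0],"slide":[0,0,0.004],"fingers":-1}]' 20; python3 -m crank '[{"turn":[0,0,0],"slide":[0,0,0.002],"fingers":-1},{"turn":[0,0,0],"slide":[0,0,0.002],"fingers":-1}]'
```

```text
t: 4.3
eef_pos: [0.5752, -0.0976, 0.0543]
ee_rot: [-3.138, -0.0, -1.467]
force: [-1.2, 0.1, 6.1]
width: 0.0007
t: 4.47
eef_pos: [0.5753, -0.0976, 0.0542]
ee_rot: [-3.138, -0.0, -1.466]
force: [-4.9, 1.3, 14.5]
width: 0.0007
```

The strap is down on its stop (tip at 54.2 mm, 14 N). Now I'll lift off and check.

```bash
python3 -m crank '[{"turn":[0,0,0],"slide":[0,0,-0.04],"fingers":-1},{"turn":[0,0,0],"slide":[0,0,-0.12],"fingers":-1},{"turn":[0,0,0],"slide":[0,0,-0.2],"fingers":-1},{"turn":[0,0,0],"slide":[0,0,-0.28],"fingers":-1},{"turn":[0,0,0],"slide":[0,0,-0.36],"fingers":-1}]' 20; python3 -m crank '[{"turn":[0,0,0],"slide":[0.02,0,-0.07],"fingers":-1},{"turn":[0,0,0],"slide":[0.1,0,-0.07],"fingers":-1},{"turn":[0,0,0],"slide":[0.18,0,-0.07],"fingers":-1},{"turn":[0,0,0],"slide":[0.25,0,-0.07],"fingers":-1},{"turn":[0,0,0],"slide":[0.33,0,-0.07],"fingers":-1}]';python3 - <<'E'
from h import *
plan((0,-.175,.27),(0,-.175,.105))
im=grab_frame("scene")[:,:,::-1]
cv2.imwrite("pics/sc3.png",im)
cv2.imwrite("pics/scz3.png",cv2.resize(im[100:300,200:460],None,fx=3,fy=3,interpolation=cv2.INTER_CUBIC))
E
```

```text
t: 4.88
eef_pos: [0.5741, -0.0977, 0.2346]
ee_rot: [-3.138, 0.0, -1.467]
force: [1.2, 0.3, 0.1]
width: 0.0002
t: 5.3
eef_pos: [0.5915, -0.2628, 0.2682]
ee_rot: [-3.137, -0.0, -1.466]
force: [1.7, 0.6, 0.3]
width: 0.0
t 5.3 clamp tcp mm [   0.4 -175.3  268.2] F [1.67 0.65 0.3 ] w 0.0
(0, -0.175, 0.27) slide [-0.0006  0.0009 -0.0037] turn [-0.0007 -0.      0.0002]
(0, -0.175, 0.105) slide [-0.0006  0.0023  0.3263] turn [-0.0007 -0.      0.0002]
```

View pics/scz3.png

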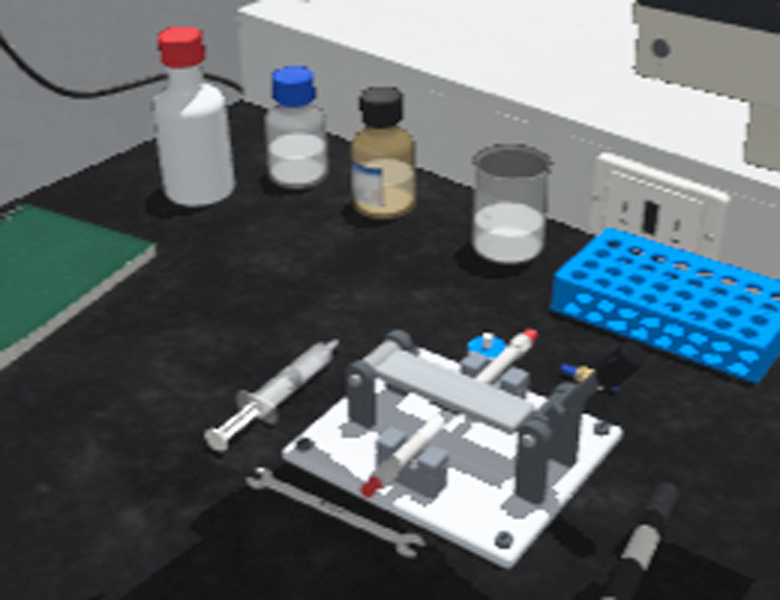

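The strap lies flat across the column (about 380-530, 360-415), and the column hasn't moved. I'll descend outboard of the lever.

```bash
python3 -m crank '[{"turn":[0,0,0],"slide":[0,0,0.08],"fingers":-1},{"turn":[0,0,0],"slide":[0,0,0.16],"fingers":-1},{"turn":[0,0,0],"slide":[0,0,0.24],"fingers":-1},{"turn":[0,0,0],"slide":[0,0,0.325],"fingers":-1},{"turn":[0,0,0],"slide":[0,0,0.325],"fingers":-1}]';python3 - <<'E'
from h import *
plan((0,-.175,.105))
im=grab_frame("scene")[:,:,::-1]
cv2.imwrite("pics/scz4.png",cv2.resize(im[100:300,250:510],None,fx=3,fy=3,interpolation=cv2.INTER_CUBIC))
cv2.imwrite("pics/w4.png",grab_frame("wrist")[:,:,::-1])
E
```

```text
t: 5.77
eef_pos: [0.5866, -0.2604, 0.0965]
ee_rot: [3.133, 0.005, -1.469]
force: [-1.4, 0.2, -2.2]
width: 0.0003
t 5.7667 clamp tcp mm [  -4.2 -172.4   96.5] F [-1.4   0.23 -2.22] w 0.0003
(0, -0.175, 0.105) slide [ 0.0052 -0.0083 -0.0171] turn [ 0.0014  0.0008 -0.0003]
```

View pics/scz4.png

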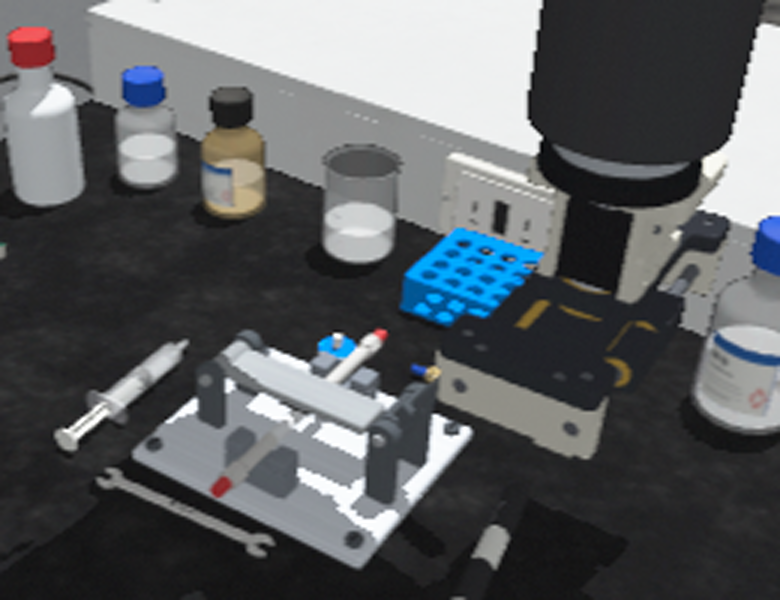

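View pics/w4.png

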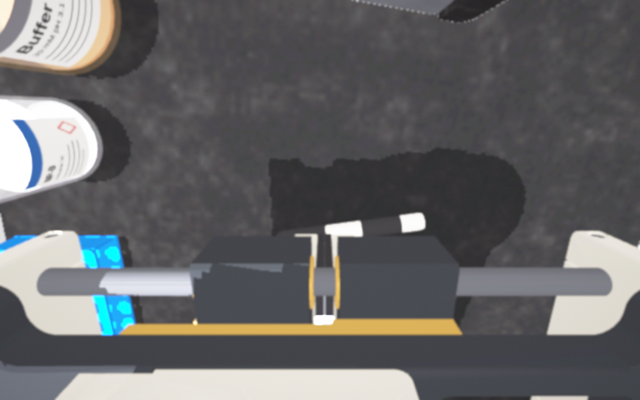

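```bash
python3 -m crank '[{"turn":[0,0,0],"slide":[-0.03,0,-0.005],"fingers":-1},{"turn":[0,0,0],"slide":[-0.065,0,-0.01],"fingers":-1},{"turn":[0,0,0],"slide":[-0.1,0,-0.015],"fingers":-1},{"turn":[0,0,0],"slide":[-0.135,0,-0.02],"fingers":-1},{"turn":[0,0,0],"slide":[-0.165,0,-0.027],"fingers":-1}]';python3 - <<'E'
from h import *
plan((0,-.09,.118),(0,-.054,.125))
E
```

```text
t: 6.28
eef_pos: [0.5858, -0.1796, 0.1234]
ee_rot: [-3.132, -0.003, -1.466]
force: [1.3, -3.5, -0.3]
width: 0.0003
t 6.2833 clamp tcp mm [  3.3 -92.  123.4] F [ 1.31 -3.54 -0.31] w 0.0003
(0, -0.09, 0.118) slide [-0.004   0.0067  0.0107] turn [-0.0015 -0.0004  0.0002]
(0, -0.054, 0.125) slide [-0.0759  0.0065 -0.0035] turn [-0.0015 -0.0004  0.0002]
```

```bash
python3 -m crank '[{"turn":[0,0,0],"slide":[-0.03,0.002,-0.006],"fingers":-1},{"turn":[0,0,0],"slide":[-0.06,0.002,-0.01],"fingers":-1},{"turn":[0,0,0],"slide":[-0.08,0.002,-0.01],"fingers":-1},{"turn":[0,0,0],"slide":[-0.1,0.002,-0.005],"fingers":-1},{"turn":[0,0,0],"slide":[-0.1,0.002,-0.005],"fingers":-1}]';python3 - <<'E'
from h import *
plan((0,-.0245,.1055),(0,-.0095,.072))
im=grab_frame("scene")[:,:,::-1]
cv2.imwrite("pics/scz5.png",cv2.resize(im[100:300,250:510],None,fx=3,fy=3,interpolation=cv2.INTER_CUBIC))
E
```

```text
t: 6.7
eef_pos: [0.5783, -0.1287, 0.1226]
ee_rot: [-3.135, -0.0, -1.466]
force: [0.3, -0.9, 2.0]
width: 0.0005
t 6.7 clamp tcp mm [  1.1 -40.5 122.6] F [ 0.32 -0.86  1.95] w 0.0005
(0, -0.0245, 0.1055) slide [-0.0321  0.0023  0.0342] turn [-0.001  -0.      0.0003]
(0, -0.0095, 0.072) slide [-0.0621  0.0027  0.1012] turn [-0.001  -0.      0.0003]
```

View pics/scz5.png

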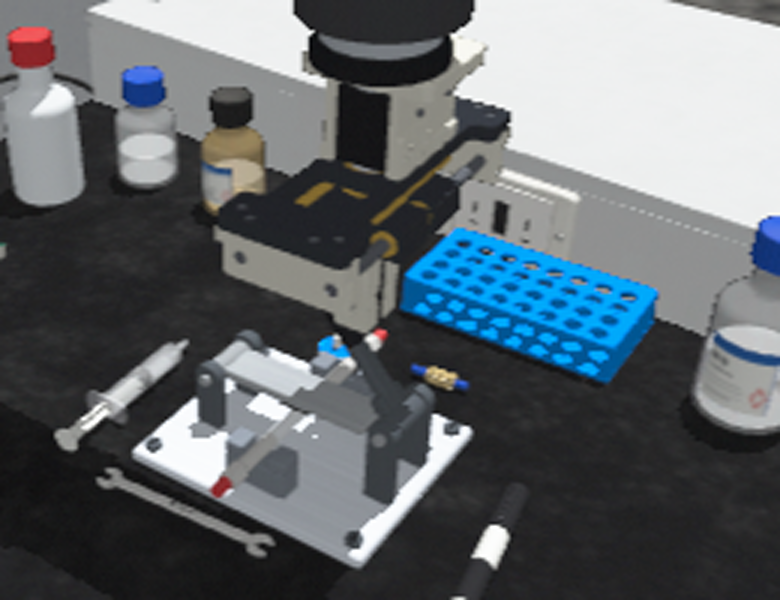

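The lever is past vertical, at about 50° (bar at about 380,380), with the finger on its outer side. I'll continue downward.

```bash
python3 -m crank '[{"turn":[0,0,0],"slide":[-0.018,0,0.017],"fingers":-1},{"turn":[0,0,0],"slide":[-0.032,0,0.034],"fingers":-1},{"turn":[0,0,0],"slide":[-0.044,0,0.052],"fingers":-1},{"turn":[0,0,0],"slide":[-0.054,0,0.07],"fingers":-1},{"turn":[0,0,0],"slide":[-0.06,0,0.085],"fingers":-1}]';python3 - <<'E'
from h import *
plan((0,-.0095,.072))
E
```

```text
t: 7.17
eef_pos: [0.5743, -0.1002, 0.0772]
ee_rot: [-3.139, -0.0, -1.467]
force: [1.6, -1.7, 2.5]
width: 0.0005
t 7.1667 clamp tcp mm [  0.1 -11.7  77.2] F [ 1.6  -1.7   2.48] w 0.0005
(0, -0.0095, 0.072) slide [-0.0045  0.0002  0.0103] turn [-0.0004 -0.      0.0001]
```

```bash
python3 -m crank '[{"turn":[0,0,0],"slide":[-0.004,0,0.004],"fingers":-1},{"turn":[0,0,0],"slide":[-0.004,0,0.007],"fingers":-1},{"turn":[0,0,0],"slide":[-0.004,0,0.009],"fingers":-1},{"turn":[0,0,0],"slide":[-0.004,0,0.009],"fingers":-1}]'; python3 -m crank '[{"turn":[0,0,0],"slide":[0,0,0.002],"fingers":-1},{"turn":[0,0,0],"slide":[0,0,0.002],"fingers":-1}]'
```

```text
t: 7.5
eef_pos: [0.5732, -0.0985, 0.0731]
ee_rot: [-3.141, 0.0, -1.468]
force: [-0.2, 0.3, 0.3]
width: 0.0003
t: 7.67
eef_pos: [0.5735, -0.0986, 0.0725]
ee_rot: [-3.14, 0.0, -1.468]
force: [-1.0, 1.0, 1.6]
width: 0.0004
```

```bash
python3 -m crank '[{"turn":[0,0,0],"slide":[0,0,0.002],"fingers":-1},{"turn":[0,0,0],"slide":[0,0,0.002],"fingers":-1}]'; python3 -m crank '[{"turn":[0,0,0],"slide":[0,0,0.002],"fingers":-1},{"turn":[0,0,0],"slide":[0,0,0.002],"fingers":-1}]'
```

```text
t: 7.83
eef_pos: [0.5737, -0.0985, 0.072]
ee_rot: [-3.139, -0.0, -1.467]
force: [-1.9, 1.5, 5.0]
width: 0.0009
t: 8.0
eef_pos: [0.5738, -0.0986, 0.0717]
ee_rot: [-3.139, -0.0, -1.467]
force: [-4.6, 2.3, 10.0]
width: 0.0002
```

```bash
python3 -m crank '[{"turn":[0,0,0],"slide":[0,0,0.002],"fingers":-1},{"turn":[0,0,0],"slide":[0,0,0.003],"fingers":-1},{"turn":[0,0,0],"slide":[0,0,0.003],"fingers":-1}]'
```

```text
t: 8.25
eef_pos: [0.574, -0.0985, 0.0713]
ee_rot: [-3.138, -0.0, -1.467]
force: [-8.0, 4.3, 20.9]
width: 0.0003
```

It's on the firm stop (21 N at 71.3 mm). I'll retract straight up and then back toward the robot's right.

```bash
python3 -m crank '[{"turn":[0,0,0],"slide":[0,0,-0.04],"fingers":-1},{"turn":[0,0,0],"slide":[0,0,-0.12],"fingers":-1},{"turn":[0,0,0],"slide":[0,0,-0.2],"fingers":-1},{"turn":[0,0,0],"slide":[0,0,-0.28],"fingers":-1},{"turn":[0,0,0],"slide":[0,0,-0.36],"fingers":-1}]'; python3 -m crank '[{"turn":[0,0,0],"slide":[0.08,0.08,0],"fingers":-1},{"turn":[0,0,0],"slide":[0.12,0.12,0],"fingers":-1},{"turn":[0,0,0],"slide":[0.18,0.18,0],"fingers":-1},{"turn":[0,0,0],"slide":[0.24,0.2,0],"fingers":-1},{"turn":[0,0,0],"slide":[0.3,0.2,0],"fingers":-1}]';python3 -m crank '[{"turn":[0,0,0],"slide":[0,0,0],"fingers":-1},{"turn":[0,0,0],"slide":[0,0,0],"fingers":-1},{"turn":[0,0,0],"slide":[0,0,0],"fingers":-1}]';python3 - <<'E'
from h import *
plan()
im=grab_frame("scene")[:,:,::-1]
cv2.imwrite("pics/scz6.png",cv2.resize(im[150:310,230:440],None,fx=3.7,fy=3.7,interpolation=cv2.INTER_CUBIC))
im=grab_frame("top")[:,:,::-1]
cv2.imwrite("pics/topz6.png",cv2.resize(im[145:285,250:445],None,fx=4,fy=4,interpolation=cv2.INTER_CUBIC))
E
```

```text
t: 8.67
eef_pos: [0.573, -0.0987, 0.2511]
ee_rot: [-3.139, -0.0, -1.468]
force: [-0.2, -0.6, -0.0]
width: 0.0004
t: 9.08
eef_pos: [0.4869, -0.2595, 0.25]
ee_rot: [-3.137, -0.0, -1.468]
force: [0.6, 0.5, 0.0]
width: 0.0001
t: 9.33
eef_pos: [0.4892, -0.2581, 0.2485]
ee_rot: [-3.139, 0.0, -1.468]
force: [-0.3, 0.0, -1.3]
width: 0.0004
t 9.3333 clamp tcp mm [-100.9 -160.1  248.5] F [-0.25  0.03 -1.28] w 0.0004
```

View pics/scz6.png

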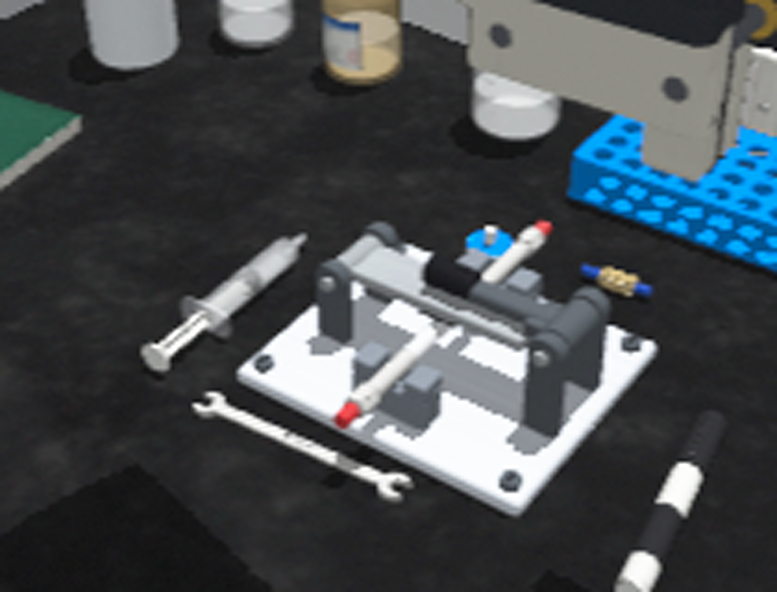

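View pics/topz6.png

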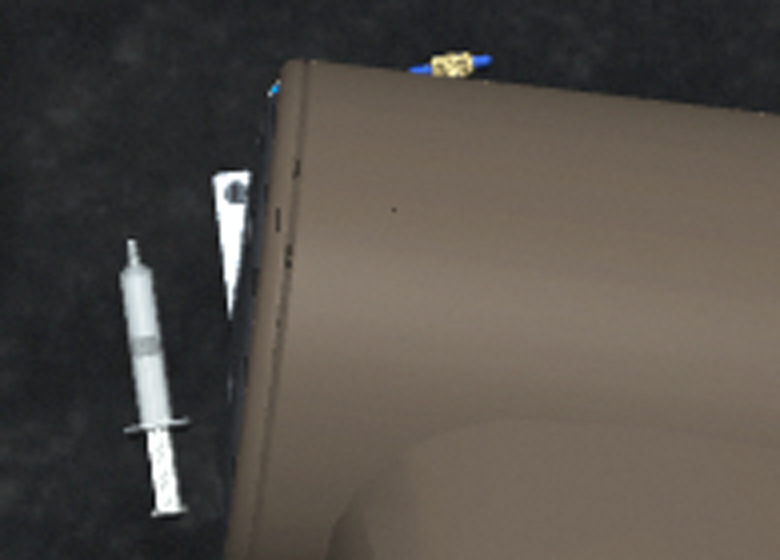

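The scene view shows the lever lying flat on the strap (grip about 450,275). The column ends (345,413 and 540,228), spanner, syringe, filter and marker are at the same pixels as before. The arm is clear.

```bash
python3 -c "
from station import *
print(job_done())"
```

```text
the job is handed in; nothing more can be done
None
```

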